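# Put the pantry delivery away: tins in the crate, honey on the trivets

## Task

Put the delivery away: first open the green crate's lid right back until it meets its stop, then stand both tins upright inside the crate and shut the lid fully again. Set every honey jar upright in the middle of a round cork trivet, one jar to a trivet, so that no part of the jar's base overhangs the edge. Leave the mug, the bowl and the packet where they are.

Things in the scene. Friction and masses are not known exactly. Their poses are not given: they have to be found in the camera images.
- crate: Green plastic storage crate, fixed to the counter, open-topped box 180 x 260 x 115 mm (own x, y, z) with 5 mm walls and floor, covered by a hinged lid. Origin: centre of its underside on the counter; z up; own +x points to the hinge side (the side away from the robot), own y runs along the hinge.
- lid (a joint): Hinge angle of the crate's green lid in rad: 0 shut (lying on the rim), grows as it opens, stop at 1.75 (just past vertical). Stiff friction hinge: the lid stays wherever it is left; moving it takes 2 to 4 N at the knob. The lid is 180 x 260 mm and 8 mm thick; the hinge line is along the crate's y at the top of its +x wall, 115 mm above the counter.
- lid_handle (a point): Centre of the round head of the white knob on the lid: 28 mm diameter, 16 mm thick, 35 mm off the lid's outer face, on its middle line 30 mm from its front edge; 159 mm above the counter when shut. Axes turn with the lid: y along the hinge, z out of the outer face. Pinched lightly along y from above, it can turn in the fingers as the lid swings.
- lid_hinge (a point): Middle of the lid's hinge line, at the height of the crate's rim (115 mm). y runs along the hinge; it turns with the lid.
- trivet1: Round cork trivet with a dark rim band, diameter 96 mm, 12 mm thick, fixed flat on the counter. Origin: centre of its underside; its top is 12 mm above.
- trivet2: Round cork trivet with a dark rim band, diameter 96 mm, 12 mm thick, fixed flat on the counter. Origin: centre of its underside; its top is 12 mm above.
- trivet3: Round cork trivet with a dark rim band, diameter 96 mm, 12 mm thick, fixed flat on the counter. Origin: centre of its underside; its top is 12 mm above.
- jar1: Amber honey jar with a yellow screw cap and white paper label: round, diameter 66 mm up to a height of 50 mm, narrower above, 80 mm tall, about 0.4 kg, weight low in its thick base. Stands upright on the counter. Origin: centre of its underside; z up along its axis. May be absent (None): two or three jars are there.
- jar2: Amber honey jar with a yellow screw cap and white paper label: round, diameter 66 mm up to a height of 50 mm, narrower above, 80 mm tall, about 0.4 kg, weight low in its thick base. Stands upright on the counter. Origin: centre of its underside; z up along its axis. May be absent (None): two or three jars are there.
- jar3: Amber honey jar with a yellow screw cap and white paper label: round, diameter 66 mm up to a height of 50 mm, narrower above, 80 mm tall, about 0.4 kg, weight low in its thick base. Stands upright on the counter. Origin: centre of its underside; z up along its axis. May be absent (None): two or three jars are there.
- tin1: Food tin, bare metal with a red label band: round, diameter 66 mm, 75 mm tall, about 0.33 kg. Stands upright on the counter. Origin: centre of its underside; z up along its axis.
- tin2: Food tin, bare metal with a red label band: round, diameter 66 mm, 75 mm tall, about 0.33 kg. Stands upright on the counter. Origin: centre of its underside; z up along its axis.
- mug: Terracotta mug, 80 mm diameter, 90 mm tall, bystander beyond the trivets. Origin: centre of its underside.
- bowl: Blue ceramic bowl, 100 mm diameter, 50 mm tall, bystander. Origin: centre of its underside.
- packet: Cardboard packet with a blue panel, 60 x 110 x 90 mm, bystander. Origin: centre of its underside.

How it is judged:
On the way, in this order (a step that is already met when the one before it is completed fails the run):
1. the crate's lid is opened back to its stop, before the tins are in (value of joint lid above 1.69 rad), for 0.2 s.
2. both tins stand upright in the crate while its lid is open (x of tin1 in the frame of crate between -0.075 and 0.075 m and y of tin1 in the frame of crate between -0.115 and 0.115 m and z of tin1 in the frame of crate between -0.005 and 0.02 m and angle between each of tin1, tin2's own z axis and vertical below 0.15 rad and x of tin2 in the frame of crate between -0.075 and 0.075 m and y of tin2 in the frame of crate between -0.115 and 0.115 m and z of tin2 in the frame of crate between -0.005 and 0.02 m and value of joint lid above 1 rad), for 0.2 s.
At the end, for the whole second after the job is handed in: Lid shut (hinge below 0.04 rad) over the two tins standing in the crate (tilt under 0.15 rad); every jar present stands at rest on top of a trivet, its axis within 15 mm of the trivet's centre (so no edge overhangs), tilt under 0.08 rad (x of tin1 in the frame of crate between -0.075 and 0.075 m and y of tin1 in the frame of crate between -0.115 and 0.115 m and z of tin1 in the frame of crate between -0.005 and 0.02 m and angle between each of tin1, tin2's own z axis and vertical below 0.15 rad and x of tin2 in the frame of crate between -0.075 and 0.075 m and y of tin2 in the frame of crate between -0.115 and 0.115 m and z of tin2 in the frame of crate between -0.005 and 0.02 m and value of joint lid below 0.04 rad and ((horizontal distance between jar1 and trivet1 below 0.015 m and z of jar1 in the frame of trivet1 between 0.008 and 0.016 m) or (horizontal distance between jar1 and trivet2 below 0.015 m and z of jar1 in the frame of trivet2 between 0.008 and 0.016 m) or (horizontal distance between jar1 and trivet3 below 0.015 m and z of jar1 in the frame of trivet3 between 0.008 and 0.016 m)) and angle between each of jar1, jar2, jar3's own z axis and vertical below 0.08 rad and linear speed of each of jar1, jar2, jar3 below 0.03 m/s and ((horizontal distance between jar2 and trivet1 below 0.015 m and z of jar2 in the frame of trivet1 between 0.008 and 0.016 m) or (horizontal distance between jar2 and trivet2 below 0.015 m and z of jar2 in the frame of trivet2 between 0.008 and 0.016 m) or (horizontal distance between jar2 and trivet3 below 0.015 m and z of jar2 in the frame of trivet3 between 0.008 and 0.016 m)) and ((horizontal distance between jar3 and trivet1 below 0.015 m and z of jar3 in the frame of trivet1 between 0.008 and 0.016 m) or (horizontal distance between jar3 and trivet2 below 0.015 m and z of jar3 in the frame of trivet2 between 0.008 and 0.016 m) or (horizontal distance between jar3 and trivet3 below 0.015 m and z of jar3 in the frame of trivet3 between 0.008 and 0.016 m))); the robot touches nothing.
It fails at once if the mug is pushed more than 30 mm from its place (distance of mug from where it was at the start of the episode above 0.03 m).
It fails at once if the bowl is pushed more than 30 mm from its place (distance of bowl from where it was at the start of the episode above 0.03 m).
It fails at once if the packet is pushed more than 30 mm from its place (distance of packet from where it was at the start of the episode above 0.03 m).
Of jar1, jar2, jar3 only 2 to 3 are there at a start; the rules pass over those that are not, and their reading is None.
At some moment in a run one of jar1, jar2, jar3, tin1, tin2 may be knocked a few centimetres aside while the robot is not near it.
It also fails if it takes over 210 s, if anything falls off the work surface, if the arm or the gripper's body presses on something with over 40 N, if the wrist force passes 120 N, or if a joint passes its speed limit or range.

## Robot

A 6-joint arm with a two-finger parallel gripper is mounted at the origin on the work surface. World frame = base frame: x ahead of the robot, y to its left, z up, the work surface at z = 0. Lengths are in m, angles in rad, forces in N, time in s.
With the tool pointing down it reaches from about 0.325 to 0.775 m from the base axis. Payload 5.5 kg.
Tool frame: the origin (TCP) lies at the very end of the fingers, on their centre line; the grasp point (between the pads) lies 19 mm behind it; z points along the fingers, y is the line along which they close (so a half turn about z gives the same grasp; the last joint's range is limited). The gripper opens to 85 mm and grips with 20 to 120 N. Pads are 22 mm wide; open, the fingers measure 114 mm over their backs; the gripper's body (76 mm by 85 mm) begins 54 mm behind the grasp point. The pads swing forward as they close: fully open they stand 13 mm farther back than shut.
Start: joints at [1.078, 0.091, 1.231, -0, 1.82, -0.057], TCP at [0.253, 0.544, 0.231] pointing down, gripper open.
Joint ranges: [-2.87, 2.87], [-0.86, 2.18], [0.17, 2.46], [-1.51, 4.65], [0.06, 2.69], [-2.65, 2.65]. Speed limits (rad/s): [2.57, 2.57, 3.01, 3.14, 3.14, 3.14].

## Interface

Orientations are given as a unit quaternion [w, x, y, z].
In Python, from rig import manip gives the robot as it stands.
- The arm moves only by the shell command python3 -m inch 'ROWS'. ROWS is JSON, a list of rows, each a list of 7 numbers: the finger opening in m, from 0 to 0.0854, then the shift along the tool's x, y, z in m, then the turn, a rotation vector about the tool's x, y, z in rad. In form: [[jaw, tx, ty, tz, wx, wy, wz], ...]. A call has 1 to 20 rows; each row shifts and turns the commanded pose from where the row before left it, along the tool's axes as they then stand; what a row does not reach is not made up. A row lasts 1/10 s, in which the tool goes at most 50 mm and 8.59 degrees, less where a joint would pass 70% of its speed; a pose out of reach is approached as far as the arm can. A call with a gripper value outside its range is refused whole. The fingers move at their own pace and stop on an object; the grip force is fixed at half the most. Time passes only in rows, so rows that do not move let the fingers close. It gives the time, the measured TCP pose, the force, the opening and the grip force at its end, in the units of the state.
- manip.read_state(): the state, without advancing time (a new reading comes with each control period).
- manip.read_camera(name): name is "scene" or "top" or "wrist"; returns a dict with "image" (400x640x3 uint8, blue, green, red), "intrinsics" (3x3 intrinsics, pixels), "pose" (4x4, takes a point from camera to world coordinates). Camera axes: x right, y up, looking along -z (the intrinsics and any distortion apply to the point x, -y, -z); pixel columns grow to the right and rows downward; lengths in m; the calibration is good to about 2 mm. A picture is of the moment at which its call begins. There is no depth.
- manip.hand_in(): hands the job in; it is judged then, once.
The state is a dict: "t": time; "qpos": joint angles; "qvel": joint speeds; "effort": joint torques, N m; "position": TCP position; "orientation": TCP orientation; "ft_force": force on the tool from outside, world axes, zero at the start; "moment": the same for the moment, N m; "gripper_width": opening from 0.0 (shut) to 1.0 (fully open); "grasp_force": force on a finger pad.
Only numpy, scipy, OpenCV 4.12 (cv2) and the standard library are available. Lean on these libraries where they do the work, as an engineer would, in place of code of your own. Each camera call takes 0.05 s, during which the arm holds its last target. There are 200 camera calls.

## Working session

There is one attempt and no reset: what is moved stays moved. The work goes in short steps, Python scripts to look and compute and a shell command to move; the robot and the scene stay as the last step left them, time stands still between calls to the robot, and variables do not carry over. Pictures are saved under pics/ and viewed, at most 14 in all, crops included, and the job is handed in when it is done.

```bash
ls; mkdir -p pics; python3 - <<'E'
from rig import manip
import cv2,numpy as np
np.set_printoptions(precision=4,suppress=True)
for n in("top","scene"):
    c=manip.read_camera(n);cv2.imwrite(f"pics/{n}0.png",c["image"]);print(n,c["intrinsics"],c["pose"],[k for k in c])
s=manip.read_state();print(s)
E
```

```text
pics
top [[376.207    0.     318.8882]
 [  0.     376.207  208.3216]
 [  0.       0.       1.    ]] [[-0.0276  0.9916 -0.1263  0.4741]
 [-0.9995 -0.0256  0.0178  0.0031]
 [ 0.0145  0.1267  0.9918  1.248 ]
 [ 0.      0.      0.      1.    ]] ['image', 'intrinsics', 'pose']
scene [[493.38     0.     320.7955]
 [  0.     493.38   197.9172]
 [  0.       0.       1.    ]] [[ 0.4231 -0.7326  0.5332  1.3514]
 [ 0.906   0.335  -0.2587 -0.3497]
 [ 0.0109  0.5925  0.8055  1.2126]
 [ 0.      0.      0.      1.    ]] ['image', 'intrinsics', 'pose']
{'t': 0.1, 'qpos': array([ 1.0783,  0.0918,  1.2318, -0.    ,  1.8198, -0.0567]), 'qvel': array([ 0.0017, -0.0014, -0.0018,  0.0001,  0.0007, -0.0011]), 'effort': array([  0.0032, -46.0218, -41.9216,   0.    ,   0.0107,   0.    ]), 'position': array([0.2532, 0.5437, 0.2302]), 'orientation': array([-0.0002,  0.2162,  0.9764, -0.0009]), 'ft_force': array([ 0.1547, -0.8478,  0.2269]), 'moment': array([ 0.0175,  0.0532, -0.0466]), 'grasp_force': 0.0, 'gripper_width': 0.9997519952735775}
```

View pics/top0.png

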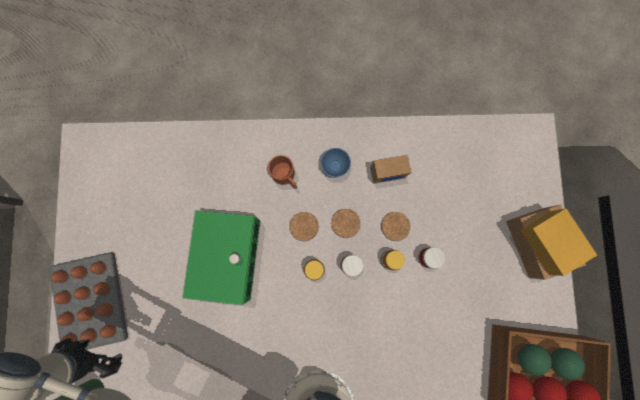

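View pics/scene0.png

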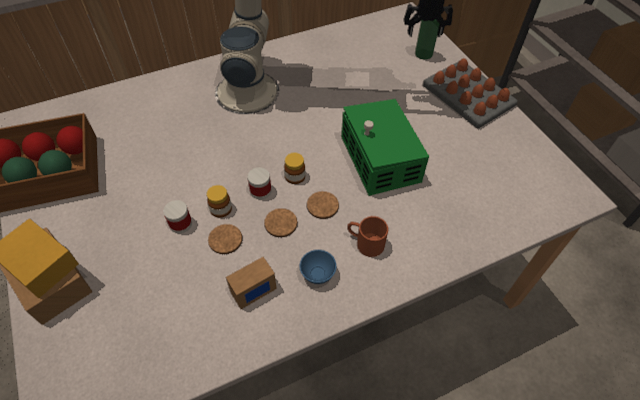

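Two jars (yellow caps at top-view px (314,270) and (395,260)), two tins (352,266) and (432,258), and trivets at (304,226), (346,223) and (396,226). The knob is at (235,258) near the lid's right edge, so the hinge is on the left (world +y). Next I fit the model outlines and overlay them.

```bash
cat > h.py <<'E'
from rig import manip
import cv2,numpy as np
from scipy.spatial.transform import Rotation as R
np.set_printoptions(precision=4,suppress=True)
def proj(c,P):
    P=np.atleast_2d(P);T=np.linalg.inv(c["pose"]);q=P@T[:3,:3].T+T[:3,3]
    q=q*[1,-1,-1];u=q@c["intrinsics"].T;return u[:,:2]/u[:,2:]
def back(c,uv,z):
    d=np.linalg.inv(c["intrinsics"])@[uv[0],uv[1],1]*[1,-1,-1];d=c["pose"][:3,:3]@d;o=c["pose"][:3,3]
    return o+d*(z-o[2])/d[2]
def blob(c,uv,lo,hi,r=14):
    hsv=cv2.cvtColor(c["image"],cv2.COLOR_BGR2HSV);m=cv2.inRange(hsv,lo,hi)
    k=np.zeros_like(m);cv2.circle(k,tuple(int(v) for v in uv),r,255,-1);m&=k
    n,l,s,ce=cv2.connectedComponentsWithStats(m)
    i=1+np.argmax(s[1:,4]);return ce[i],s[i]
def ring(x,y,z,r):
    a=np.linspace(0,2*np.pi,40);return np.c_[x+r*np.cos(a),y+r*np.sin(a),0*a+z]
def show(c,rings,f,box,k):
    u0,v0,u1,v1=box;im=cv2.resize(c["image"][v0:v1,u0:u1],None,fx=k,fy=k,interpolation=cv2.INTER_CUBIC)
    for g in rings: cv2.polylines(im,[np.int32((proj(c,g)-[u0-.5,v0-.5])*k*8)],False,(255,0,255),1,cv2.LINE_AA,3)
    cv2.imwrite(f,im)
YEL=((18,120,60),(35,255,255));WH=((0,0,150),(180,60,255))
E
python3 - <<'E'
from h import *
t=manip.read_camera("top");s=manip.read_camera("scene")
for im in (t,): 
  for p in[(314,270),(352,266),(432,258),(235,258),(330,300),(346,223),(220,250)]:print(p,cv2.cvtColor(im["image"],cv2.COLOR_BGR2HSV)[p[1],p[0]])
hs=cv2.cvtColor(s["image"],cv2.COLOR_BGR2HSV)
for p in[(295,160),(260,178),(177,212),(368,128)]:print(p,hs[p[1],p[0]])
for n,c,pt in(("jar",t,[(314,270),(395,260)]),("jar",s,[(295,160),(219,193)])):
  for p in pt:
    u,st=blob(c,p,*YEL);print(n,u,st,back(c,u,.08 if c is t else .072))
for p in[(304,226),(346,223),(396,226)]:
    u,st=blob(t,p,(3,60,40),(25,255,255),20);print("triv",u,st,back(t,u,.012))
for p in[(323,204),(281,222),(225,238)]:
    u,st=blob(s,p,(3,60,40),(25,255,255),22);print("triv s",u,st,back(s,u,.009))
for p in[(352,266),(432,258)]:
    print("tin",back(t,p,.075))
print("knob",back(t,(235,258),.167),back(s,(368,125),.165))
for p in[(195,211),(258,218),(246,303),(184,298)]:print(back(t,p,.123))
show(t,[],"pics/t1.png",(170,140,450,320),2.8)
E
```

```text
(314, 270) [ 21 154 208]
(352, 266) [ 21  21 207]
(432, 258) [ 19  21 203]
(235, 258) [ 16  31 208]
(330, 300) [ 12  32 178]
(346, 223) [ 14 117 152]
(220, 250) [ 66 133 132]
(295, 160) [ 20 179 180]
(260, 178) [ 18  34 175]
(177, 212) [ 18  34 173]
(368, 128) [14 47 81]
jar [313.7592 269.3712] [305 260  19  20 299] [0.4346 0.003  0.08  ]
jar [394.2257 259.7049] [385 250  20  20 288] [ 0.4571 -0.2459  0.08  ]
jar [293.8717 160.9698] [285 153  19  17 265] [0.4363 0.0011 0.072 ]
jar [216.6678 194.1303] [207 185  21  19 307] [ 0.4595 -0.2503  0.072 ]
triv [303.5569 226.0075] [290 212  29  29 668] [0.5742 0.0329 0.012 ]
triv [345.3479 222.8087] [331 209  29  29 664] [ 0.5811 -0.1051  0.012 ]
triv [395.29   225.8505] [381 212  30  29 669] [ 0.5667 -0.2698  0.012 ]
triv s [322.4202 204.3824] [307 191  32  28 714] [0.5785 0.031  0.009 ]
triv s [280.3529 221.9336] [264 208  34  29 768] [ 0.5845 -0.1075  0.009 ]
triv s [224.6574 238.4204] [208 224  35  30 823] [ 0.5706 -0.2729  0.009 ]
tin [ 0.4414 -0.1152  0.075 ]
tin [ 0.459  -0.3648  0.075 ]
knob [0.4757 0.2258 0.167 ] [0.4732 0.2273 0.165 ]
[0.6188 0.3544 0.123 ]
[0.5928 0.1662 0.123 ]
[0.3449 0.2028 0.123 ]
[0.3644 0.3827 0.123 ]
```

View pics/t1.png

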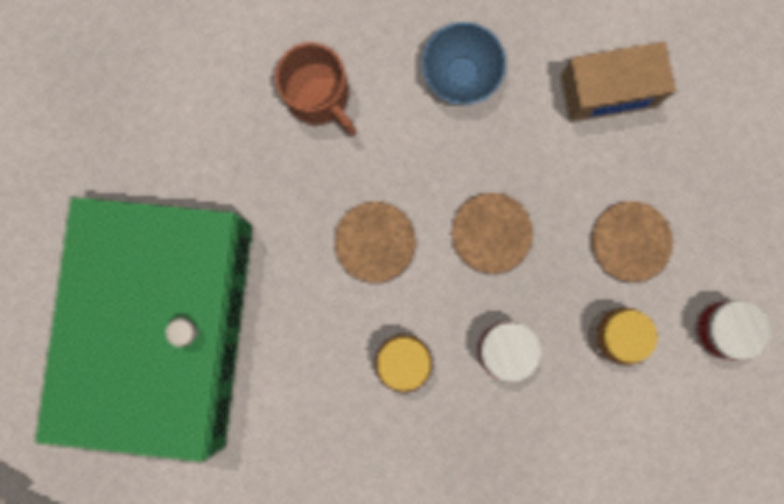

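```bash
cat >> h.py <<'E'
# rectify image onto plane z: 2 px per mm, origin world (x0,y0); col = x, row = y
def rect(c,z,x0=.3,y0=-.45,w=.45,h=.9,k=2000):
    P=np.array([[x0,y0,z],[x0+w,y0,z],[x0,y0+h,z],[x0+w,y0+h,z]])
    H=cv2.getPerspectiveTransform(np.float32(proj(c,P)),np.float32([[0,0],[w*k,0],[0,h*k],[w*k,h*k]]))
    return cv2.warpPerspective(c["image"],H,(int(w*k),int(h*k)),flags=cv2.INTER_LINEAR)
def comps(m,x0=.3,y0=-.45,k=2000,amin=2000):
    for q in cv2.findContours(m,cv2.RETR_EXTERNAL,cv2.CHAIN_APPROX_NONE)[0]:
        if cv2.contourArea(q)>amin:
            (a,b),(w,h),an=cv2.minAreaRect(q);print(np.array([x0+a/k,y0+b/k]),np.array([w,h])/k*1000,round(an,1))
E
python3 - <<'E'
from h import *
for n in("top","scene"):
    c=manip.read_camera(n)
    hsv=lambda z:cv2.cvtColor(rect(c,z),cv2.COLOR_BGR2HSV)
    a=hsv(.123);print(n,"lid")
    g=cv2.inRange(a,(45,70,40),(80,255,255));gv=a[...,2][g>0];thr=int(np.percentile(gv,60)*.78);print(thr)
    m=cv2.inRange(a,(45,70,thr),(80,255,255));k=np.ones((9,9),np.uint8)
    comps(cv2.morphologyEx(cv2.morphologyEx(m,cv2.MORPH_OPEN,k),cv2.MORPH_CLOSE,k),amin=8000)
    print("tins");a=hsv(.075);comps(cv2.morphologyEx(cv2.inRange(a,(0,0,150 if n=="scene" else 185),(180,38 if n=="scene" else 27,255)),cv2.MORPH_OPEN,k),amin=5000)
    print("caps");comps(cv2.inRange(hsv(.08),*YEL))
    print("knob");a=rect(c,.167,.4,.18,.15,.1);a=cv2.cvtColor(a,cv2.COLOR_BGR2HSV);comps(cv2.inRange(a,(0,0,110),(40,80,255)),.4,.18,amin=500)
E
```

```text
top lid
103
[0.482  0.2822] [179.4564 261.7992] 82.6
tins
[ 0.4429 -0.1185] [60.9266 64.0615] 1.7
[ 0.4605 -0.3735] [62. 62.] 90.0
caps
[0.4348 0.0033] [59.397  58.6899] 45.0
[ 0.4572 -0.2458] [59.2927 58.1859] 71.6
knob
[0.4752 0.2281] [27.4 26.9] 53.1
scene lid
85
[0.4775 0.284 ] [176.4232 271.2865] 82.3
tins
[ 0.4453 -0.1178] [62.9691 63.7671] 28.6
[ 0.4622 -0.3735] [63.2861 62.5789] 45.0
caps
[ 0.4424 -0.001 ] [56.7299 68.8001] 68.2
[ 0.4658 -0.2511] [56.9717 67.6601] 78.7
knob
[0.47   0.2305] [26.8701 26.8701] 45.0
```

```bash
cat >> h.py <<'E'
def go(p,ang,tilt=None):
    """target TCP p, tool down, tool y along world angle ang (deg): print turn, then shift in turned tool axes"""
    s=manip.read_state();q=s["orientation"];A=R.from_quat([q[1],q[2],q[3],q[0]])
    best=None
    for a in(ang,ang+180):
        y=np.array([np.cos(np.radians(a)),np.sin(np.radians(a)),0]);z=np.array([0,0,-1.]);B=R.from_matrix(np.c_[np.cross(y,z),y,z])
        w=(A.inv()*B).as_rotvec()
        if best is None or np.linalg.norm(w)<np.linalg.norm(best[0]):best=(w,B)
    w,B=best;d=B.inv().apply(np.array(p)-s["position"])
    print("t",s["t"],"pos",s["position"],"q6",s["qpos"][5],"turn",w,"n>=%d"%np.ceil(np.linalg.norm(w)/.15),"shift mm",d*1000,"n>=%d"%np.ceil(np.linalg.norm(d)/.05))
E
python3 - <<'E'
from h import *
go([.474,.226,.25],172.6)
E
```

```text
t 0.3 pos [0.2532 0.5439 0.2309] q6 -0.05670403180164243 turn [-0.0006  0.0004  1.2642] n>=9 shift mm [-286.7723  259.8651  -19.1235] n>=8
```

```bash
python3 -m inch '[[0.085,0,0,0,0,0,0.14],[0.085,0,0,0,0,0,0.14],[0.085,0,0,0,0,0,0.14],[0.085,0,0,0,0,0,0.14],[0.085,0,0,0,0,0,0.14],[0.085,0,0,0,0,0,0.14],[0.085,0,0,0,0,0,0.14],[0.085,0,0,0,0,0,0.14],[0.085,0,0,0,0,0,0.144]]'
python3 -m inch '[[0.085,-0.0287,0.026,-0.0019,0,0,0],[0.085,-0.0287,0.026,-0.0019,0,0,0],[0.085,-0.0287,0.026,-0.0019,0,0,0],[0.085,-0.0287,0.026,-0.0019,0,0,0],[0.085,-0.0287,0.026,-0.0019,0,0,0],[0.085,-0.0287,0.026,-0.0019,0,0,0],[0.085,-0.0287,0.026,-0.0019,0,0,0],[0.085,-0.0287,0.026,-0.0019,0,0,0],[0.085,-0.0287,0.026,-0.0019,0,0,0],[0.085,-0.0287,0.026,-0.0019,0,0,0],[0.085,0,0,0,0,0,0],[0.085,0,0,0,0,0,0]]'
python3 - <<'E'
from h import *
go([.474,.226,.14],172.6)
c=manip.read_camera("wrist");cv2.imwrite("pics/w0.png",c["image"]);print(c["pose"],c["intrinsics"])
E
```

```text
t: 1.2
position: [0.2533, 0.5439, 0.2312]
orientation: [0.0, 0.753, 0.658, -0.0]
ft_force: [1.1, 0.6, 0.7]
gripper_width: 0.994
grasp_force: 0.0
t: 2.4
position: [0.4744, 0.2254, 0.2502]
orientation: [-0.0, 0.752, 0.659, -0.0]
ft_force: [-0.1, 0.7, -0.0]
gripper_width: 0.994
grasp_force: 0.0
t 2.4 pos [0.4744 0.2254 0.2502] q6 0.5095147637249936 turn [-0.0005 -0.0003 -0.0018] n>=1 shift mm [  0.5547  -0.484  110.1994] n>=3
[[ 0.9916  0.1242  0.037   0.4838]
 [-0.1296  0.9522  0.2767  0.296 ]
 [-0.0009 -0.2792  0.9602  0.3922]
 [ 0.      0.      0.      1.    ]] [[312.7613   0.     312.2699]
 [  0.     312.7613 199.1964]
 [  0.       0.       1.    ]]
```

View pics/w0.png

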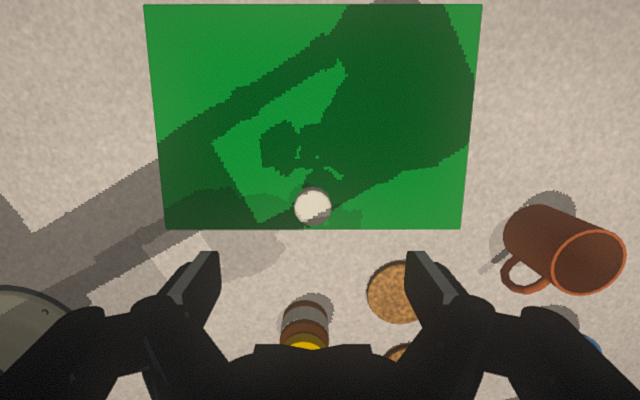

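The wrist view shows the lid with corners at (144,4), (482,4), (460,229) and (166,229). The knob is at (313,206), centred between the fingers.

```bash
python3 - <<'E'
from h import *
c=manip.read_camera("wrist")
u,s=blob(c,(313,206),(0,0,130),(40,70,255),24);print(u,s,back(c,u,.164))
P=np.array([back(c,p,.123) for p in[(144,4),(482,4),(460,229),(166,229)]]);print(P,P.mean(0))
e=P[1]-P[0];print(np.degrees(np.arctan2(e[1],e[0])),[np.linalg.norm(P[i]-P[i-1]) for i in range(4)])
E
```

```text
[311.9734 205.5852] [295 191  37  32 827] [0.4737 0.2259 0.164 ]
[[0.366  0.3885 0.123 ]
 [0.6204 0.3556 0.123 ]
 [0.6044 0.1734 0.123 ]
 [0.3355 0.208  0.123 ]] [0.4816 0.2814 0.123 ]
-7.3671489849687575 [np.float64(0.18308768036109882), np.float64(0.25648693812158724), np.float64(0.18293699492511378), np.float64(0.27106997720232434)]
```

```bash
python3 -m inch '[[0.085,0.0005,-0.0005,0.022,0,0,-0.0018],[0.085,0,0,0.022,0,0,0],[0.085,0,0,0.022,0,0,0],[0.085,0,0,0.022,0,0,0],[0.085,0,0,0.022,0,0,0],[0.085,0,0,0,0,0,0],[0.024,0,0,0,0,0,0],[0.024,0,0,0,0,0,0],[0.024,0,0,0,0,0,0],[0.024,0,0,0,0,0,0],[0.024,0,0,0,0,0,0],[0.024,0,0,0,0,0,0],[0.024,0,0,0,0,0,0]]'
python3 - <<'E'
import numpy as np
t=np.linspace(0,1.76,19);x=-150*np.cos(t)+44*np.sin(t);z=150*np.sin(t)+44*np.cos(t)
for a,b in zip(np.diff(x),np.diff(z)):print(round(a,1),round(-b,1))
E
```

```text
t: 3.8
position: [0.4746, 0.2263, 0.1408]
orientation: [0.001, 0.751, 0.661, 0.001]
ft_force: [4.0, -0.4, 1.4]
gripper_width: 0.303
grasp_force: 58.8
5.0 -14.4
6.4 -13.9
7.7 -13.2
9.0 -12.4
10.1 -11.4
11.2 -10.4
12.2 -9.2
13.0 -8.0
13.7 -6.7
14.3 -5.3
14.8 -3.9
15.1 -2.4
15.2 -1.0
15.3 0.5
15.1 2.0
14.9 3.5
14.5 4.9
13.9 6.3
```

```bash
python3 -m inch '[[0.024,0.005,0,-0.0144,0,0,0],[0.024,0.0064,0,-0.0139,0,0,0],[0.024,0.0077,0,-0.0132,0,0,0],[0.024,0.009,0,-0.0124,0,0,0],[0.024,0.0101,0,-0.0114,0,0,0],[0.024,0.0112,0,-0.0104,0,0,0]]'
python3 - <<'E'
from h import *
for n in("scene",):
    c=manip.read_camera(n);cv2.imwrite("pics/s1.png",c["image"])
E
```

```text
t: 4.4
position: [0.4809, 0.276, 0.2127]
orientation: [-0.0, 0.751, 0.661, -0.001]
ft_force: [13.2, 4.7, -16.7]
gripper_width: 0.308
grasp_force: 59.8
```

View pics/s1.png

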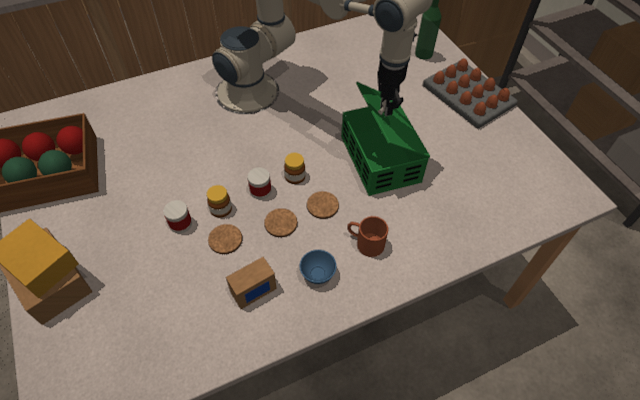

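The lid is lifting with the knob still in the fingers (lid edge near (365,85)). Continuing the swing.

```bash
python3 -m inch '[[0.024,0.0122,0,-0.0092,0,0,0],[0.024,0.013,0,-0.008,0,0,0],[0.024,0.0137,0,-0.0067,0,0,0],[0.024,0.0143,0,-0.0053,0,0,0],[0.024,0.0148,0,-0.0039,0,0,0],[0.024,0.0151,0,-0.0024,0,0,0]]'
python3 -m inch '[[0.024,0.0152,0,-0.001,0,0,0],[0.024,0.0153,0,0.0005,0,0,0],[0.024,0.0151,0,0.002,0,0,0],[0.024,0.0149,0,0.0035,0,0,0],[0.024,0.0145,0,0.0049,0,0,0],[0.024,0.0139,0,0.0063,0,0,0],[0.024,0,0,0,0,0,0],[0.024,0,0,0,0,0,0],[0.024,0,0,0,0,0,0]]'
python3 - <<'E'
from h import *
t=manip.read_camera("top");s=manip.read_camera("scene");
a=np.r_[t["image"][120:320,130:380].repeat(2,0).repeat(2,1)];b=s["image"][20:220,280:530].repeat(2,0).repeat(2,1)[:,:300]
cv2.imwrite("pics/o2.png",np.c_[a,b])
E
```

```text
t: 5.05
position: [0.4914, 0.3564, 0.2464]
orientation: [0.001, 0.751, 0.66, -0.004]
ft_force: [9.1, -4.8, -15.0]
gripper_width: 0.301
grasp_force: 60.0
t: 5.95
position: [0.5024, 0.4405, 0.232]
orientation: [0.003, 0.752, 0.659, -0.006]
ft_force: [1.7, -18.3, -4.9]
gripper_width: 0.304
grasp_force: 61.1Traceback (most recent call last):
  File "<stdin>", line 4, in <module>
    res = self.concatenate(tuple(objs), axis=axis)
ValueError: all the input array dimensions except for the concatenation axis must match exactly, but along dimension 1, the array at index 0 has size 500 and the array at index 1 has size 300
```

```bash
python3 -m inch '[[0.06,0,0,0,0,0,0],[0.06,0,0,0,0,0,0],[0.06,0,0,0,0,0,0],[0.06,0,0,-0.03,0,0,0],[0.06,0,0,-0.04,0,0,0],[0.06,0,0,-0.04,0,0,0],[0.06,0,0,-0.03,0,0,0],[0.06,0,0,0,0,0,0]]'
python3 - <<'E'
from h import *
t=manip.read_camera("top");s=manip.read_camera("scene");
a=t["image"][120:320,170:370].repeat(2,0).repeat(2,1);b=s["image"][20:220,290:490].repeat(2,0).repeat(2,1)
cv2.imwrite("pics/o2.png",np.hstack([a,b]))
go([.443,-.118,.25],90);go([.443,-.118,.25],0)
E
```

```text
t: 6.85
position: [0.5014, 0.4466, 0.3823]
orientation: [0.0, 0.75, 0.661, 0.005]
ft_force: [0.6, -0.8, 0.2]
gripper_width: 0.702
grasp_force: 0.0
t 6.95 pos [0.5017 0.4466 0.3764] q6 0.8031165794574994 turn [-0.0002 -0.0027  1.4444] n>=10 shift mm [-58.6983 564.6062 126.4041] n>=12
t 6.95 pos [0.5017 0.4466 0.3764] q6 0.8031165794574994 turn [ 0.0016 -0.0019 -0.1264] n>=1 shift mm [-564.6062  -58.6983  126.4041] n>=12
```

View pics/o2.png

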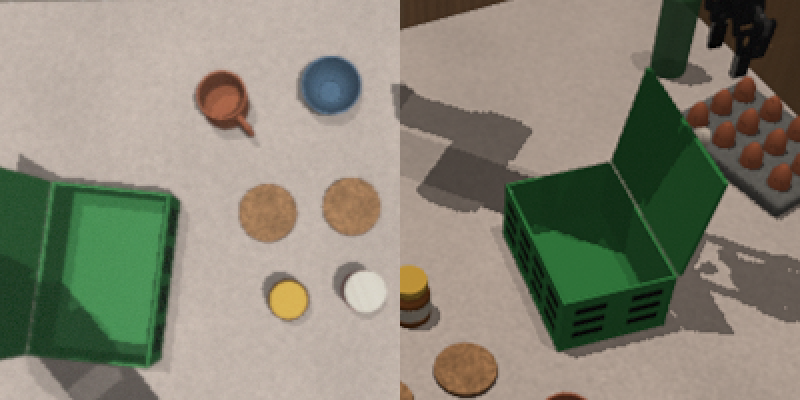

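The lid stands open past vertical, the crate is empty, and its floor is visible. Next is tin1, keeping the tool orientation.

```bash
python3 -m inch '[[0.085,-0.04,0,0,0,0,0],[0.085,-0.04,0,0,0,0,0],[0.085,-0.04,0,0,0,0,0],[0.085,-0.04,0,0,0,0,0],[0.085,-0.04,0,0,0,0,0],[0.085,-0.04,0,0,0,0,0],[0.085,-0.04,0,0,0,0,0],[0.085,-0.04,0,0.02,0,0,0],[0.085,-0.04,0,0.02,0,0,0],[0.085,-0.04,0,0.02,0,0,0],[0.085,-0.04,0,0.02,0,0,0],[0.085,-0.04,0,0.02,0,0,0],[0.085,-0.04,0,0.02,0,0,0],[0.085,0,0,0.02,0,0,0],[0.085,0,0,0,0,0,0]]'
python3 - <<'E'
from h import *
go([.444,-.118,.2],172.6)
c=manip.read_camera("wrist");cv2.imwrite("pics/w1.png",c["image"])
show(c,[ring(.444,-.118,.075,.033),ring(.4348,.0033,.08,.029),ring(.576,.032,.012,.048),ring(.583,-.106,.012,.048),ring(.4348,.0033,.05,.033)],"pics/w1.png",(0,0,640,400),1.2)
E
```

```text
t: 8.45
position: [0.4339, -0.0702, 0.2301]
orientation: [-0.004, 0.751, 0.66, -0.002]
ft_force: [-0.4, -0.6, -0.5]
gripper_width: 0.994
grasp_force: 0.0
t 8.45 pos [ 0.4339 -0.0702  0.2301] q6 -0.10842841780845852 turn [-0.0083 -0.0012 -0.0004] n>=1 shift mm [-46.1112  16.1501  30.1475] n>=2
```

View pics/w1.png

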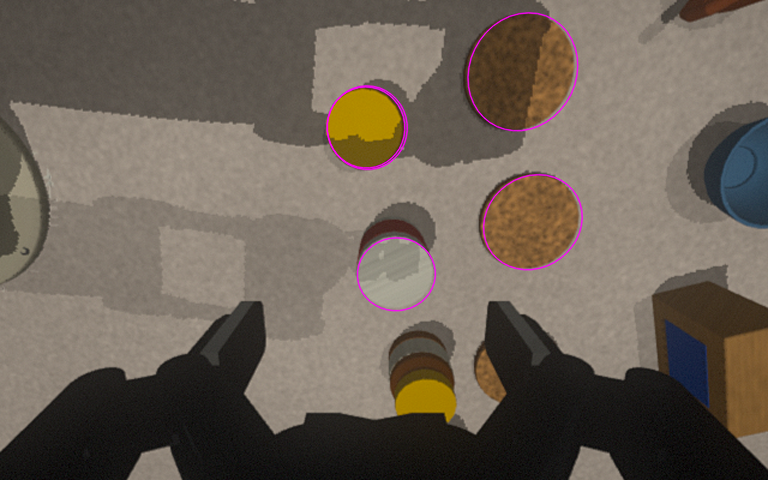

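The wrist-view overlay matches: the tin ring sits on the tin at (396,273) in the enlarged picture. Descending to grasp.

```bash
python3 -m inch '[[0.085,-0.023,0.008,0,-0.008,0,0],[0.085,-0.023,0.008,0,0,0,0],[0.085,0,0,0.04,0,0,0],[0.085,0,0,0.04,0,0,0],[0.085,0,0,0.03,0,0,0],[0.085,0,0,0.03,0,0,0],[0.085,0,0,0.03,0,0,0],[0.085,0,0,0.024,0,0,0],[0.085,0,0,0,0,0,0]]'
python3 - <<'E'
from h import *
go([.444,-.118,.035],172.6)
E
```

```text
t: 9.4
position: [0.4457, -0.1158, 0.0382]
orientation: [0.0, 0.75, 0.662, 0.001]
ft_force: [-0.1, -0.3, -0.1]
gripper_width: 0.994
grasp_force: 0.0
t 9.4 pos [ 0.4457 -0.1158  0.0382] q6 -0.204480315152631 turn [ 0.0017 -0.0016  0.0041] n>=1 shift mm [-2.4295 -1.4081  3.1567] n>=1
```

```bash
python3 -m inch '[[0.085,-0.002,-0.001,0.003,0,0,0],[0.055,0,0,0,0,0,0],[0.055,0,0,0,0,0,0],[0.055,0,0,0,0,0,0],[0.055,0,0,0,0,0,0],[0.055,0,0,0,0,0,0],[0.055,0,0,-0.02,0,0,0],[0.055,0,0,-0.03,0,0,0],[0.055,0,0,-0.04,0,0,0],[0.055,0,0,-0.04,0,0,0],[0.055,0,0,-0.04,0,0,0],[0.055,0,0,0,0,0,0]]'
python3 - <<'E'
from h import *
go([.418,.275,.2],172.6)
E
```

```text
t: 10.6
position: [0.4469, -0.12, 0.2155]
orientation: [0.008, 0.751, 0.661, 0.005]
ft_force: [-0.9, 0.6, -3.2]
gripper_width: 0.759
grasp_force: 68.0
t 10.6 pos [ 0.4469 -0.12    0.2155] q6 -0.20945489829383032 turn [0.0192 0.0023 0.0019] n>=1 shift mm [387.9885 -79.5675  15.4732] n>=8
```

```bash
python3 -m inch '[[0.055,0.012,-0.003,0,0,0,0],[0.055,0.03,-0.006,0,0,0,0],[0.055,0.03,-0.006,0,0,0,0],[0.055,0.03,-0.006,0,0,0,0],[0.055,0.03,-0.006,0,0,0,0],[0.055,0.03,-0.006,0,0,0,0],[0.055,0.03,-0.006,0,0,0,0],[0.055,0.03,-0.006,0,0,0,0],[0.055,0.03,-0.006,0,0,0,0],[0.055,0.03,-0.006,0,0,0,0],[0.055,0.03,-0.006,0,0,0,0],[0.055,0.03,-0.006,0,0,0,0],[0.055,0.03,-0.006,0,0,0,0],[0.055,0.02,-0.004,0,0,0,0],[0.055,0,0,0,0,0,0],[0.055,0,0,0,0,0,0],[0.055,0,0,0,0,0,0]]'
python3 - <<'E'
from h import *
go([.418,.275,.043],172.6)
c=manip.read_camera("wrist");
cr=lambda x,y,z:[.4815+.129*x-.992*y,.282+.992*x+.129*y,z]
box=lambda X,Y,z:np.array([cr(X,Y,z),cr(-X,Y,z),cr(-X,-Y,z),cr(X,-Y,z),cr(X,Y,z)])
show(c,[box(.085,.125,.115),box(.09,.13,.115),box(.085,.125,.005)],"pics/w2.png",(0,0,640,400),1)
E
```

```text
t: 12.3
position: [0.4158, 0.2789, 0.2065]
orientation: [0.003, 0.751, 0.661, 0.002]
ft_force: [-0.6, 0.3, -3.5]
gripper_width: 0.759
grasp_force: 67.9
t 12.3 pos [0.4158 0.2789 0.2065] q6 0.6528813751560032 turn [0.0065 0.0015 0.0016] n>=1 shift mm [ -3.5738   2.6997 163.5129] n>=4
```

View pics/w2.png

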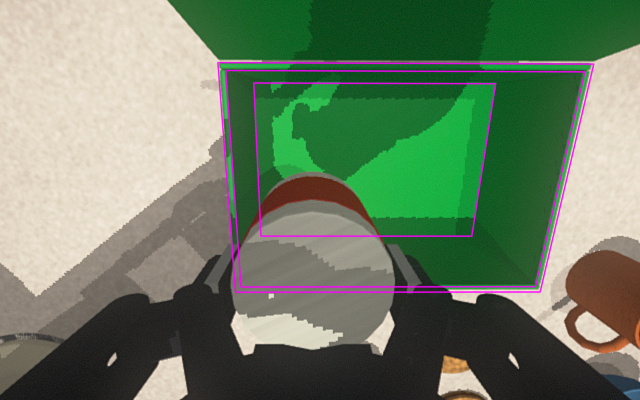

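The rim overlay fits and the tin (centred near (315,270)) is over the crate's left half. Lowering it 6 mm closer to the middle.

```bash
python3 -m inch '[[0.055,-0.0036,0.0085,0.02,0.006,0,0],[0.055,0,0,0.03,0,0,0],[0.055,0,0,0.03,0,0,0],[0.055,0,0,0.03,0,0,0],[0.055,0,0,0.02,0,0,0],[0.055,0,0,0.015,0,0,0],[0.055,0,0,0.01,0,0,0],[0.055,0,0,0,0,0,0],[0.055,0,0,0,0,0,0]]'
python3 - <<'E'
from h import *
go([.424,.2745,.041],172.6)
E
```

```text
t: 13.25
position: [0.4252, 0.275, 0.0537]
orientation: [0.001, 0.751, 0.661, 0.001]
ft_force: [-0.4, 0.7, -2.8]
gripper_width: 0.755
grasp_force: 67.9
t 13.25 pos [0.4252 0.275  0.0537] q6 0.6352210018778688 turn [ 0.0031 -0.0008  0.0017] n>=1 shift mm [-0.6243 -1.1208 12.7419] n>=1
```

```bash
python3 -m inch '[[0.055,0,0,0.005,0.003,0,0],[0.055,0,0,0.003,0,0,0],[0.055,0,0,0.003,0,0,0],[0.055,0,0,0,0,0,0],[0.055,0,0,0,0,0,0]]'
```

```text
t: 13.75
position: [0.4253, 0.2755, 0.0458]
orientation: [-0.0, 0.751, 0.661, 0.001]
ft_force: [-8.7, -3.8, 15.1]
gripper_width: 0.755
grasp_force: 69.4
```

```bash
python3 -m inch '[[0.075,0,0,0,0,0,0],[0.075,0,0,0,0,0,0],[0.075,0,0,0,0,0,0],[0.075,0,0,-0.01,0,0,0],[0.075,0,0,-0.03,0,0,0],[0.075,0,0,-0.04,0,0,0],[0.075,0,0,-0.04,0,0,0],[0.075,0,0,-0.04,0,0,0],[0.075,0,0,-0.02,0,0,0],[0.085,0,0,0,0,0,0]]'
python3 - <<'E'
from h import *
c=manip.read_camera("wrist");cv2.imwrite("pics/w3.png",cv2.resize(c["image"],None,fx=.75,fy=.75))
go([.4613,-.3735,.2],172.6)
E
```

```text
t: 14.75
position: [0.4259, 0.2755, 0.2259]
orientation: [0.0, 0.751, 0.661, 0.003]
ft_force: [0.5, -1.3, 0.3]
gripper_width: 0.992
grasp_force: 0.0
t 14.8 pos [0.4254 0.2752 0.2232] q6 0.6338452130158558 turn [ 0.0012 -0.0018  0.002 ] n>=1 shift mm [-638.6359  119.1758   23.1668] n>=14
```

View pics/w3.png

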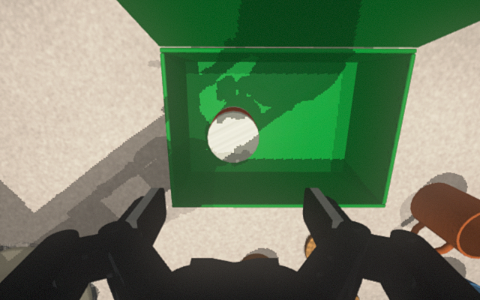

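Tin1 stands upright in the crate (at (233,136)). Next is tin2.

```bash
python3 -m inch '[[0.085,-0.015,0.003,0,0,0,0],[0.085,-0.035,0.0067,0,0,0,0],[0.085,-0.036,0.0067,0,0,0,0],[0.085,-0.036,0.0067,0,0,0,0],[0.085,-0.036,0.0067,0,0,0,0],[0.085,-0.036,0.0067,0,0,0,0],[0.085,-0.036,0.0067,0,0,0,0],[0.085,-0.036,0.0067,0,0,0,0],[0.085,-0.036,0.0067,0,0,0,0],[0.085,-0.036,0.0067,0,0,0,0],[0.085,-0.036,0.0067,0,0,0,0],[0.085,-0.036,0.0067,0,0,0,0],[0.085,-0.036,0.0067,0,0,0,0],[0.085,-0.036,0.0067,0,0,0,0],[0.085,-0.036,0.0067,0,0,0,0],[0.085,-0.036,0.0067,0,0,0,0],[0.085,-0.01,0.0067,0,0,0,0],[0.085,0,0,0,0,0,0],[0.085,0,0,0,0,0,0]]'
python3 - <<'E'
from h import *
c=manip.read_camera("wrist")
go([.4613,-.3735,.035],172.6)
a=cv2.cvtColor(rect(c,.075,.38,-.45,.2,.15),cv2.COLOR_BGR2HSV);m=cv2.inRange(a,(0,0,90),(180,38,255))
show(c,[ring(.4613,-.3735,.075,.033),ring(.458,-.247,.08,.029),ring(.568,-.271,.012,.048)],"pics/w4.png",(0,0,640,400),1)
E
```

```text
t: 16.7
position: [0.4621, -0.2978, 0.2205]
orientation: [-0.002, 0.751, 0.661, -0.0]
ft_force: [0.0, -0.1, -0.9]
gripper_width: 0.999
grasp_force: 0.0
t 16.75 pos [ 0.4623 -0.2974  0.221 ] q6 -0.5072159734749029 turn [-0.0022 -0.0011  0.0028] n>=1 shift mm [-75.5554   8.7649 186.0153] n>=5
```

View pics/w4.png

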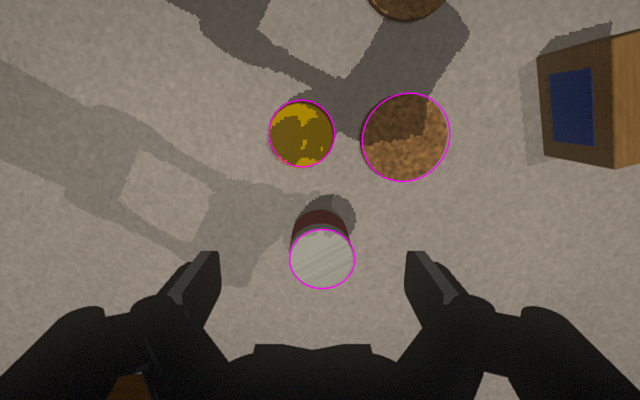

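The ring sits on tin2 at (322,258), and the jar2 and trivet3 rings match too. Grasping tin2.

```bash
python3 -m inch '[[0.085,-0.03,0.004,0,0,0,0.0028],[0.085,-0.03,0.003,0,0,0,0],[0.085,-0.0155,0.0018,0,0,0,0],[0.085,0,0,0.04,0,0,0],[0.085,0,0,0.04,0,0,0],[0.085,0,0,0.03,0,0,0],[0.085,0,0,0.03,0,0,0],[0.085,0,0,0.03,0,0,0],[0.085,0,0,0.014,0,0,0],[0.085,0,0,0,0,0,0],[0.085,0,0,0,0,0,0]]'
python3 - <<'E'
from h import *
go([.4613,-.3735,.035],172.6)
E
```

```text
t: 17.85
position: [0.4621, -0.3745, 0.0391]
orientation: [0.0, 0.751, 0.66, -0.0]
ft_force: [0.5, 0.3, 0.2]
gripper_width: 0.995
grasp_force: 0.0
t 17.85 pos [ 0.4621 -0.3745  0.0391] q6 -0.6085334686553033 turn [ 0.0003  0.0008 -0.0003] n>=1 shift mm [ 0.9338 -0.9105  4.0976] n>=1
```

```bash
python3 -m inch '[[0.085,0.001,-0.001,0.003,0,0,0],[0.055,0,0,0,0,0,0],[0.055,0,0,0,0,0,0],[0.055,0,0,0,0,0,0],[0.055,0,0,0,0,0,0],[0.055,0,0,0,0,0,0],[0.055,0,0,-0.02,0,0,0],[0.055,0,0,-0.03,0,0,0],[0.055,0,0,-0.04,0,0,0],[0.055,0,0,-0.04,0,0,0],[0.055,0,0,-0.04,0,0,0],[0.055,0,0,-0.01,0,0,0],[0.055,0,0,0,0,0,0],[0.055,0,0,0,0,0,0]]'
python3 - <<'E'
from h import *
go([.539,.2595,.2],172.6)
E
```

```text
t: 19.25
position: [0.4602, -0.373, 0.2115]
orientation: [-0.002, 0.752, 0.66, -0.001]
ft_force: [0.7, -0.5, -4.1]
gripper_width: 0.755
grasp_force: 67.5
t 19.25 pos [ 0.4602 -0.373   0.2115] q6 -0.6082882719413719 turn [-0.0044 -0.0024 -0.0009] n>=1 shift mm [637.413   -3.3625  11.4808] n>=13
```

```bash
python3 -m inch '[[0.055,0.015,0,0,0,0,0],[0.055,0.036,0,0,0,0,0],[0.055,0.036,0,0,0,0,0],[0.055,0.036,0,0,0,0,0],[0.055,0.036,0,0,0,0,0],[0.055,0.036,0,0,0,0,0],[0.055,0.036,0,0,0,0,0],[0.055,0.036,0,0,0,0,0],[0.055,0.036,0,0,0,0,0],[0.055,0.036,0,0,0,0,0],[0.055,0.036,0,0,0,0,0],[0.055,0.036,0,0,0,0,0],[0.055,0.036,0,0,0,0,0],[0.055,0.036,0,0,0,0,0],[0.055,0.036,0,0,0,0,0],[0.055,0.036,0,0,0,0,0],[0.055,0.036,0,0,0,0,0],[0.055,0.036,0,0,0,0,0],[0.055,0.01,-0.003,0,0,0,0],[0.055,0,0,0,0,0,0]]'
python3 -m inch '[[0.055,0,0,0,0,0,0],[0.055,0,0,0,0,0,0]]'
python3 - <<'E'
from h import *
go([.539,.2595,.043],172.6)
c=manip.read_camera("wrist")
E
```

```text
t: 21.25
position: [0.5387, 0.2602, 0.2119]
orientation: [-0.001, 0.751, 0.661, -0.002]
ft_force: [0.1, -0.6, -3.5]
gripper_width: 0.76
grasp_force: 67.8
t: 21.45
position: [0.5402, 0.2573, 0.2142]
orientation: [-0.0, 0.752, 0.659, -0.001]
ft_force: [0.3, 0.3, -2.8]
gripper_width: 0.759
grasp_force: 67.8
t 21.45 pos [0.5402 0.2573 0.2142] q6 0.518949791872575 turn [-0.0016  0.0009 -0.0021] n>=1 shift mm [  2.0119  -1.4637 171.2114] n>=4
```

```bash
python3 -m inch '[[0.055,0.001,-0.001,0.02,0,0,0],[0.055,0,0,0.03,0,0,0],[0.055,0,0,0.03,0,0,0],[0.055,0,0,0.03,0,0,0],[0.055,0,0,0.02,0,0,0],[0.055,0,0,0.015,0,0,0],[0.055,0,0,0.01,0,0,0],[0.055,0,0,0.004,0,0,0],[0.055,0,0,0,0,0,0],[0.055,0,0,0,0,0,0]]'
python3 - <<'E'
from h import *
go([.539,.2595,.041],172.6)
E
```

```text
t: 22.5
position: [0.5397, 0.2599, 0.0568]
orientation: [-0.0, 0.752, 0.66, 0.0]
ft_force: [-1.6, -0.2, -3.8]
gripper_width: 0.755
grasp_force: 67.9
t 22.5 pos [0.5397 0.2599 0.0568] q6 0.521592931432902 turn [-0.0001 -0.0007 -0.0009] n>=1 shift mm [-0.4681 -0.6249 15.8045] n>=1
```

```bash
python3 -m inch '[[0.055,0,0,0.006,0,0,0],[0.055,0,0,0.004,0,0,0],[0.055,0,0,0.002,0,0,0],[0.055,0,0,0,0,0,0],[0.055,0,0,0,0,0,0]]'
```

```text
t: 23.0
position: [0.5388, 0.2603, 0.0439]
orientation: [-0.001, 0.751, 0.66, -0.0]
ft_force: [-4.5, 2.5, -2.6]
gripper_width: 0.757
grasp_force: 69.4
```

```bash
python3 -m inch '[[0.055,0,0,0.002,0,0,0],[0.055,0,0,0,0,0,0],[0.055,0,0,0,0,0,0]]'
```

```text
t: 23.3
position: [0.5387, 0.2603, 0.0419]
orientation: [-0.001, 0.751, 0.66, -0.0]
ft_force: [-6.2, 3.0, -2.8]
gripper_width: 0.76
grasp_force: 69.5
```

```bash
python3 -m inch '[[0.055,0,0,0.0015,0,0,0],[0.055,0,0,0,0,0,0],[0.075,0,0,0,0,0,0],[0.075,0,0,0,0,0,0],[0.075,0,0,0,0,0,0],[0.075,0,0,-0.01,0,0,0],[0.075,0,0,-0.03,0,0,0],[0.075,0,0,-0.04,0,0,0],[0.075,0,0,-0.04,0,0,0],[0.075,0,0,-0.04,0,0,0],[0.075,0,0,-0.04,0,0,0],[0.075,0,0,-0.04,0,0,0],[0.075,0,0,-0.04,0,0,0],[0.06,0,0,0,0,0,0],[0.06,0,0,0,0,0,0]]'
python3 - <<'E'
from h import *
th=1.75;x=-.150*np.cos(th)+.044*np.sin(th);z=.150*np.sin(th)+.044*np.cos(th)
k=np.array([.4815+.129*(.09+x),.282+.992*(.09+x),.115+z-.019]);print(k)
go(k+[0,0,.1],172.6)
c=manip.read_camera("wrist");t=manip.read_camera("top")
cv2.imwrite("pics/w5.png",np.hstack([cv2.resize(c["image"],None,fx=.6,fy=.6),t["image"][120:360,170:480]]))
E
```

```text
t: 24.8
position: [0.5405, 0.2596, 0.3232]
orientation: [0.001, 0.752, 0.659, 0.003]
ft_force: [0.3, 0.5, 0.2]
gripper_width: 0.7
grasp_force: 0.0
[0.5021 0.4408 0.2358]
t 24.8 pos [0.5405 0.2596 0.3232] q6 0.5215810748481682 turn [ 0.0048 -0.0027 -0.0014] n>=1 shift mm [174.6842 -61.3594 -12.5749] n>=4
```

View pics/w5.png

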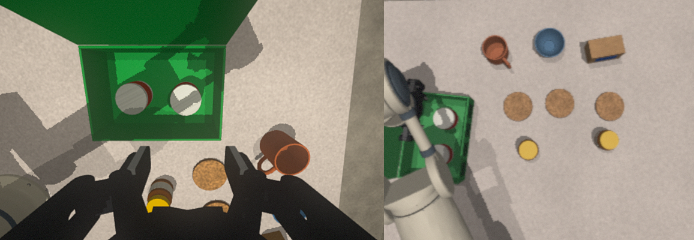

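Both tins are upright in the crate, and the jars haven't moved. Now back to the knob to shut the lid.

```bash
python3 -m inch '[[0.06,0,0,-0.02,0,0,0],[0.06,0.025,-0.0086,0,0,0,0],[0.06,0.025,-0.0086,0,0,0,0],[0.06,0.025,-0.0086,0,0,0,0],[0.06,0.025,-0.0086,0,0,0,0],[0.06,0.025,-0.0086,0,0,0,0],[0.06,0.025,-0.0086,0,0,0,0],[0.06,0.025,-0.0086,0,0,0,0],[0.06,0,0,0,0,0,0],[0.06,0,0,0,0,0,0]]'
python3 - <<'E'
from h import *
go([.502,.4408,.234],172.6)
E
```

```text
t: 25.9
position: [0.5025, 0.4411, 0.3381]
orientation: [-0.0, 0.751, 0.66, -0.002]
ft_force: [0.0, -0.1, -0.3]
gripper_width: 0.7
grasp_force: 0.0
t 25.9 pos [0.5025 0.4411 0.3381] q6 0.7988150920647855 turn [-0.0029  0.0026 -0.0001] n>=1 shift mm [ -0.4051  -0.4564 104.0897] n>=3
```

```bash
python3 -m inch '[[0.06,0,0,0.03,0,0,0],[0.06,0,0,0.03,0,0,0],[0.06,0,0,0.025,0,0,0],[0.06,0,0,0.018,0,0,0],[0.06,0,0,0,0,0,0],[0.024,0,0,0,0,0,0],[0.024,0,0,0,0,0,0],[0.024,0,0,0,0,0,0],[0.024,0,0,0,0,0,0],[0.024,0,0,0,0,0,0],[0.024,0,0,0,0,0,0]]'
python3 - <<'E'
import numpy as np
t=np.linspace(1.75,0.0,19);x=-150*np.cos(t)+44*np.sin(t);z=150*np.sin(t)+44*np.cos(t)
for a,b in zip(np.diff(x),np.diff(z)):print(round(a,1),round(-b,1))
E
```

```text
t: 27.0
position: [0.5027, 0.4409, 0.2396]
orientation: [-0.0, 0.752, 0.66, 0.001]
ft_force: [-2.5, -2.5, 5.6]
gripper_width: 0.302
grasp_force: 58.9
-13.9 -6.1
-14.4 -4.8
-14.8 -3.3
-15.1 -1.9
-15.2 -0.4
-15.2 1.1
-15.0 2.5
-14.7 4.0
-14.2 5.4
-13.6 6.7
-12.9 8.0
-12.1 9.2
-11.1 10.4
-10.0 11.4
-8.9 12.3
-7.7 13.1
-6.3 13.8
-5.0 14.4
```

```bash
python3 -m inch '[[0.024,-0.0139,0,-0.0061,0,0,0],[0.024,-0.0144,0,-0.0048,0,0,0],[0.024,-0.0148,0,-0.0033,0,0,0],[0.024,-0.0151,0,-0.0019,0,0,0],[0.024,-0.0152,0,-0.0004,0,0,0],[0.024,-0.0152,0,0.0011,0,0,0],[0.024,-0.015,0,0.0025,0,0,0],[0.024,-0.0147,0,0.004,0,0,0],[0.024,-0.0142,0,0.0054,0,0,0]]'
python3 -m inch '[[0.024,-0.0136,0,0.0067,0,0,0],[0.024,-0.0129,0,0.008,0,0,0],[0.024,-0.0121,0,0.0092,0,0,0],[0.024,-0.0111,0,0.0104,0,0,0],[0.024,-0.01,0,0.0114,0,0,0],[0.024,-0.0089,0,0.0123,0,0,0],[0.024,-0.0077,0,0.0131,0,0,0],[0.024,-0.0063,0,0.0138,0,0,0],[0.024,-0.005,0,0.0134,0,0,0],[0.024,0,0,0,0,0,0],[0.024,0,0,0,0,0,0]]'
```

```text
t: 27.9
position: [0.4853, 0.3084, 0.2418]
orientation: [-0.0, 0.752, 0.66, 0.001]
ft_force: [0.5, 1.9, 2.8]
gripper_width: 0.296
grasp_force: 59.8
t: 29.0
position: [0.4739, 0.2212, 0.1418]
orientation: [0.0, 0.752, 0.659, -0.001]
ft_force: [1.8, -4.5, 0.6]
gripper_width: 0.304
grasp_force: 60.4
```

```bash
python3 -m inch '[[0.024,0,0,0.002,0,0,0],[0.024,0,0,0.002,0,0,0],[0.024,0,0,0,0,0,0]]'; python3 -m inch '[[0.024,0,0,0.002,0,0,0],[0.024,0,0,0.001,0,0,0],[0.024,0,0,0,0,0,0]]'
```

```text
t: 29.3
position: [0.474, 0.2211, 0.1414]
orientation: [0.001, 0.752, 0.659, -0.001]
ft_force: [-5.1, -8.9, 15.5]
gripper_width: 0.296
grasp_force: 61.8
t: 29.6
position: [0.4741, 0.2212, 0.1413]
orientation: [0.001, 0.752, 0.659, 0.0]
ft_force: [-10.5, -12.1, 27.2]
gripper_width: 0.301
grasp_force: 62.9
```

```bash
python3 -m inch '[[0.06,0,0,0,0,0,0],[0.06,0,0,0,0,0,0],[0.06,0,0,0,0,0,0],[0.06,0,0,-0.02,0,0,0],[0.06,0,0,-0.03,0,0,0],[0.06,0,0,-0.04,0,0,0],[0.085,0,0,0,0,0,0],[0.085,-0.03,0,0,0,0,0],[0.085,-0.03,0,0,0,0,0],[0.085,-0.03,0,0,0,0,0],[0.085,-0.03,0,0,0,0,0],[0.085,-0.03,0,0,0,0,0],[0.085,0,0,0,0,0,0],[0.085,0,0,0,0,0,0]]'
python3 - <<'E'
from h import *
go([.435,.0025,.2],172.6)
c=manip.read_camera("wrist")
show(c,[ring(.435,.0025,.08,.029),ring(.575,.0325,.012,.048),box(.09,.13,.123) if 0 else ring(.583,-.106,.012,.048)],"pics/w6.png",(0,0,640,400),1)
E
```

```text
t: 31.0
position: [0.4544, 0.0739, 0.2244]
orientation: [-0.001, 0.752, 0.659, -0.001]
ft_force: [0.5, -0.4, 0.2]
gripper_width: 1.0
grasp_force: 0.0
t 31.0 pos [0.4544 0.0739 0.2244] q6 0.2181506456473384 turn [-0.0024 -0.0002 -0.0021] n>=1 shift mm [-73.2693 -10.0163  24.4458] n>=2
```

View pics/w6.png

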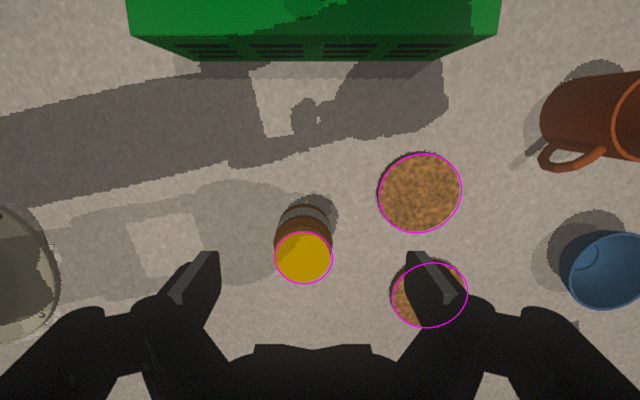

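Rings sit on jar1's cap (303,257) and trivet1 (420,192). Grasping jar1.

```bash
python3 -m inch '[[0.085,-0.025,-0.004,0,0,0,-0.002],[0.085,-0.025,-0.003,0,0,0,0],[0.085,-0.023,-0.003,0,0,0,0],[0.085,0,0,0.04,0,0,0],[0.085,0,0,0.04,0,0,0],[0.085,0,0,0.04,0,0,0],[0.085,0,0,0.03,0,0,0],[0.085,0,0,0.03,0,0,0],[0.085,0,0,0.02,0,0,0],[0.085,0,0,0,0,0,0],[0.085,0,0,0,0,0,0]]'
python3 - <<'E'
from h import *
go([.435,.0025,.018],172.6)
E
```

```text
t: 32.15
position: [0.4351, 0.0037, 0.0256]
orientation: [-0.001, 0.75, 0.661, -0.001]
ft_force: [0.5, 0.1, 0.8]
gripper_width: 0.998
grasp_force: 0.0
t 32.15 pos [0.4351 0.0037 0.0256] q6 0.05676827698141381 turn [-0.0017 -0.0002  0.0024] n>=1 shift mm [-1.1988  0.067   7.5688] n>=1
```

```bash
python3 -m inch '[[0.085,-0.001,0,0.006,0,0,0],[0.055,0,0,0,0,0,0],[0.055,0,0,0,0,0,0],[0.055,0,0,0,0,0,0],[0.055,0,0,0,0,0,0],[0.055,0,0,0,0,0,0],[0.055,0,0,-0.02,0,0,0],[0.055,0,0,-0.03,0,0,0],[0.055,0,0,-0.03,0,0,0],[0.055,0,0,0,0,0,0],[0.055,0,0,0,0,0,0]]'
python3 - <<'E'
from h import *
go([.575,.0325,.1],172.6)
E
```

```text
t: 33.25
position: [0.4349, 0.0019, 0.0988]
orientation: [-0.0, 0.751, 0.66, -0.0]
ft_force: [0.0, -0.1, -4.1]
gripper_width: 0.749
grasp_force: 68.1
t 33.25 pos [0.4349 0.0019 0.0988] q6 0.05416408497285605 turn [-0.001  0.     0.001] n>=1 shift mm [ 48.4075 134.9447  -1.2115] n>=3
```

```bash
python3 -m inch '[[0.055,0.004,0.01,0,0,0,0],[0.055,0.0074,0.0205,0,0,0,0],[0.055,0.0074,0.0209,0,0,0,0],[0.055,0.0074,0.0209,0,0,0,0],[0.055,0.0074,0.0209,0,0,0,0],[0.055,0.0074,0.0209,0,0,0,0],[0.055,0.0074,0.0209,0,0,0,0],[0.055,0,0,0.02,0,0,0],[0.055,0,0,0.02,0,0,0],[0.055,0,0,0.018,0,0,0],[0.055,0,0,0.005,0,0,0],[0.055,0,0,0,0,0,0],[0.055,0,0,0,0,0,0],[0.055,0,0,0,0,0,0]]'
python3 - <<'E'
from h import *
go([.575,.0325,.031],172.6)
E
```

```text
t: 34.65
position: [0.5746, 0.0327, 0.0355]
orientation: [-0.001, 0.751, 0.66, -0.001]
ft_force: [0.9, 0.4, -3.9]
gripper_width: 0.75
grasp_force: 68.9
t 34.65 pos [0.5746 0.0327 0.0355] q6 0.1256368144754239 turn [-0.002   0.0001  0.0011] n>=1 shift mm [-0.1284  0.3886  4.5   ] n>=1
```

```bash
python3 -m inch '[[0.055,0,0,0.003,0,0,0],[0.055,0,0,0.0015,0,0,0],[0.055,0,0,0,0,0,0],[0.055,0,0,0,0,0,0]]'
```

```text
t: 35.05
position: [0.5753, 0.0327, 0.0328]
orientation: [-0.0, 0.751, 0.66, -0.0]
ft_force: [-3.0, -0.5, 4.7]
gripper_width: 0.745
grasp_force: 69.6
```

```bash
python3 -m inch '[[0.085,0,0,0,0,0,0],[0.085,0,0,0,0,0,0],[0.085,0,0,0,0,0,0],[0.085,0,0,-0.02,0,0,0],[0.085,0,0,-0.04,0,0,0],[0.085,0,0,-0.04,0,0,0],[0.085,0,0,-0.04,0,0,0],[0.085,0,0,-0.04,0,0,0],[0.085,-0.03,-0.008,0,0,0,0],[0.085,-0.03,-0.008,0,0,0,0],[0.085,-0.03,-0.008,0,0,0,0],[0.085,-0.03,-0.008,0,0,0,0],[0.085,-0.03,-0.008,0,0,0,0],[0.085,-0.03,-0.008,0,0,0,0],[0.085,-0.03,-0.008,0,0,0,0],[0.085,0,0,0,0,0,0],[0.085,0,0,0,0,0,0]]'
python3 - <<'E'
from h import *
go([.458,-.2465,.018],172.6)
c=manip.read_camera("wrist");t=manip.read_camera("top")
hsv=cv2.cvtColor(rect(t,.08),cv2.COLOR_BGR2HSV);comps(cv2.inRange(hsv,*YEL))
hsv=cv2.cvtColor(rect(c,.08),cv2.COLOR_BGR2HSV);comps(cv2.inRange(hsv,(15,120,40),(35,255,255)))
hsv=cv2.cvtColor(rect(c,.012),cv2.COLOR_BGR2HSV);comps(cv2.morphologyEx(cv2.inRange(hsv,(3,70,30),(25,255,255)),cv2.MORPH_OPEN,np.ones((15,15))),amin=8000)
E
```

```text
t: 36.75
position: [0.4928, -0.1688, 0.2118]
orientation: [-0.0, 0.751, 0.66, -0.0]
ft_force: [0.9, 0.1, 0.5]
gripper_width: 0.999
grasp_force: 0.0
t 36.75 pos [ 0.4928 -0.1688  0.2118] q6 -0.26581914677393964 turn [-0.0006 -0.0004 -0.0004] n>=1 shift mm [-81.587  -24.5161 193.8351] n>=5
[0.577  0.0338] [61.8718 61.1647] 45.0
[ 0.5645 -0.1043] [74.5 75. ] 90.0
[ 0.5514 -0.2341] [75.5794 71.6905] 55.4
[ 0.4583 -0.2448] [65.1429 56.921 ] 71.6
[ 0.7132 -0.248 ] [139.   72.5] 90.0
[ 0.5802 -0.1058] [94.5 95.5] 90.0
[ 0.5637 -0.2681] [96.8424 92.4785] 56.7
[ 0.4493 -0.275 ] [95.994 73.322] 74.7
[ 0.7285 -0.2608] [131.5  42. ] 90.0
```

```bash
python3 -m inch '[[0.085,-0.027,-0.008,0,0,0,0],[0.085,-0.027,-0.008,0,0,0,0],[0.085,-0.027,-0.008,0,0,0,0],[0.085,0,0,0.04,0,0,0],[0.085,0,0,0.04,0,0,0],[0.085,0,0,0.04,0,0,0],[0.085,0,0,0.03,0,0,0],[0.085,0,0,0.025,0,0,0],[0.085,0,0,0.015,0,0,0],[0.085,0,0,0,0,0,0],[0.085,0,0,0,0,0,0]]'
python3 - <<'E'
from h import *
go([.458,-.2465,.018],172.6)
E
```

```text
t: 37.95
position: [0.4592, -0.2455, 0.0228]
orientation: [0.0, 0.751, 0.661, -0.0]
ft_force: [1.2, -0.0, 0.5]
gripper_width: 0.994
grasp_force: 0.0
t 37.95 pos [ 0.4592 -0.2455  0.0228] q6 -0.4288807594986491 turn [-0.      0.0004  0.002 ] n>=1 shift mm [-1.1215 -1.1121  4.8498] n>=1
```

```bash
python3 -m inch '[[0.085,-0.001,-0.001,0.004,0,0,0],[0.055,0,0,0,0,0,0],[0.055,0,0,0,0,0,0],[0.055,0,0,0,0,0,0],[0.055,0,0,0,0,0,0],[0.055,0,0,0,0,0,0],[0.055,0,0,-0.02,0,0,0],[0.055,0,0,-0.03,0,0,0],[0.055,0,0,-0.03,0,0,0],[0.055,0,0,0,0,0,0],[0.055,0,0,0,0,0,0]]'
python3 - <<'E'
from h import *
go([.5675,-.2705,.1],172.6)
E
```

```text
t: 39.05
position: [0.4574, -0.2466, 0.0973]
orientation: [-0.0, 0.751, 0.66, -0.0]
ft_force: [0.4, 0.8, -4.2]
gripper_width: 0.752
grasp_force: 67.2
t 39.05 pos [ 0.4574 -0.2466  0.0973] q6 -0.43159151437263066 turn [-0.0009  0.      0.0011] n>=1 shift mm [ -9.5357 112.2398  -2.6719] n>=3
```

```bash
python3 -m inch '[[0.055,-0.001,0.01,0,0,0,0],[0.055,-0.0017,0.0204,0,0,0,0],[0.055,-0.0017,0.0204,0,0,0,0],[0.055,-0.0017,0.0204,0,0,0,0],[0.055,-0.0017,0.0204,0,0,0,0],[0.055,-0.0017,0.0204,0,0,0,0],[0.055,0,0,0.02,0,0,0],[0.055,0,0,0.02,0,0,0],[0.055,0,0,0.018,0,0,0],[0.055,0,0,0.003,0,0,0],[0.055,0,0,0,0,0,0],[0.055,0,0,0,0,0,0],[0.055,0,0,0,0,0,0]]'
python3 - <<'E'
from h import *
go([.5675,-.2705,.031],172.6)
E
```

```text
t: 40.35
position: [0.5676, -0.2705, 0.0375]
orientation: [0.0, 0.751, 0.66, -0.0]
ft_force: [0.8, -0.4, -2.7]
gripper_width: 0.75
grasp_force: 67.3
t 40.35 pos [ 0.5676 -0.2705  0.0375] q6 -0.3705088607074282 turn [-0.0001  0.0004  0.0011] n>=1 shift mm [-0.048  -0.1266  6.4721] n>=1
```

```bash
python3 -m inch '[[0.055,0,0,0.003,0,0,0],[0.055,0,0,0.002,0,0,0],[0.055,0,0,0.001,0,0,0],[0.055,0,0,0,0,0,0],[0.055,0,0,0,0,0,0]]'
```

```text
t: 40.85
position: [0.5673, -0.2703, 0.0315]
orientation: [-0.0, 0.751, 0.66, -0.0]
ft_force: [-2.5, 1.3, 1.7]
gripper_width: 0.753
grasp_force: 67.7
```

```bash
python3 -m inch '[[0.085,0,0,0,0,0,0],[0.085,0,0,0,0,0,0],[0.085,0,0,0,0,0,0],[0.085,0,0,-0.02,0,0,0],[0.085,0,0,-0.04,0,0,0],[0.085,0,0,-0.04,0,0,0],[0.085,0,0,-0.04,0,0,0],[0.085,0,0,-0.04,0,0,0],[0.085,0,-0.04,0,0,0,0],[0.085,0,-0.04,0,0,0,0],[0.085,0,-0.04,0,0,0,0],[0.085,0,-0.04,0,0,0,0],[0.085,0,-0.04,0,0,0,0],[0.085,0,0,0,0,0,0]]'
python3 - <<'E'
from h import *
t=manip.read_camera("top");s=manip.read_camera("scene")
show(t,[ring(.5755,.032,.012,.048),ring(.568,-.271,.012,.048)][:0],"pics/a.png",(170,140,450,320),2.8)
for c in(t,s):
    a=cv2.cvtColor(rect(c,.08),cv2.COLOR_BGR2HSV);comps(cv2.inRange(a,(18,150,60),(35,255,255)))
    a=cv2.cvtColor(rect(c,.123),cv2.COLOR_BGR2HSV);g=cv2.inRange(a,(45,70,103 if c is t else 85),(80,255,255));k=np.ones((9,9),np.uint8)
    comps(cv2.morphologyEx(cv2.morphologyEx(g,cv2.MORPH_OPEN,k),cv2.MORPH_CLOSE,k),amin=20000)
a=cv2.resize(t["image"][140:320,170:450],None,fx=1.6,fy=1.6,interpolation=cv2.INTER_CUBIC)
b=cv2.resize(s["image"][80:280,160:440],None,fx=1.25,fy=1.44,interpolation=cv2.INTER_CUBIC)
cv2.imwrite("pics/f.png",np.hstack([a[:288,:448],b[:288,:350]]))
E
```

```text
t: 42.25
position: [0.3661, -0.2444, 0.2117]
orientation: [0.0, 0.752, 0.66, -0.001]
ft_force: [0.5, -0.2, 0.6]
gripper_width: 0.995
grasp_force: 0.0
[0.5755 0.034 ] [59. 58.] 90.0
[ 0.5674 -0.2709] [57.0593 57.8145] 65.0
[0.4824 0.2818] [179.088  259.1347] 82.6
[0.5759 0.0332] [55.4156 66.5945] 62.5
[ 0.5673 -0.274 ] [65.5 57. ] 0.0
[0.485  0.2803] [179.6927 258.9584] 82.6
```

View pics/f.png

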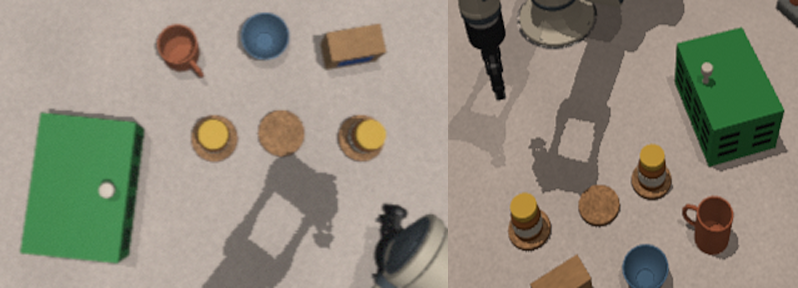

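Both jars stand centred on their trivets within about 2 mm, at (213,133) and (370,133) in the top view. The lid matches its original shut outline and the bystanders haven't moved. Handing in.

```bash
python3 -c "
from rig import manip
print(manip.hand_in())"
```

```text
the job is handed in; nothing more can be done
None
```

I handed the job in with both tins upright in the shut crate, the two jars present each centred on a trivet to about 2 mm in the final camera check, and the mug, bowl and packet in place; the hand-in returned no verdict.

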